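Pack and press a block in the gluing jig

TASK

Stand the wooden packer upright on the bed of the gluing jig, in the one end gap beside the softwood block that is wide enough for it (next to the narrow stop; do not force it into the other), and let go of it. Then push the block squarely flush against the metal fence and finish while still pressing it there firmly: do not let up at the end.

Things in the scene. Friction and masses are not known exactly. Their poses are not given: they have to be found in the camera images.
- jig: fixed gluing jig on the bench: plywood bed 136 x 270 mm, 9 mm thick (its top is 9 mm above the bench), with an aluminium fence standing along its far edge, 270 mm long, 42 mm high above the bed. Origin: at bench height, under the middle of the fence's working face (the face toward the robot). x points from the working face into the fence (the way the block is pushed), y along the fence to the left, z up. The bed reaches from x = -110 mm to +26 mm
- narrow_stop: fixed light wooden stop block screwed on the bed, 70 mm (along jig x) x 24 mm (along jig y) x 34 mm high, at jig x = -36 mm and at jig y = +100 or -100 mm (the two stops swap sides from run to run). Between it and the near end of the centred softwood block is a gap of 18 mm. Origin: centre of its underside, on the bed; axes parallel to the jig's
- broad_stop: fixed light wooden stop block like the narrow one but 44 mm wide along jig y, at the other side (jig y = -100 or +100 mm). Between it and the softwood block is a gap of only 8 mm, too small for the packer. Origin: centre of its underside, on the bed; axes parallel to the jig's
- block: loose softwood offcut, 45 mm (x) x 140 mm (y) x 38 mm high, 0.08 to 0.17 kg, lying on the bed between the stops, its long side parallel to the fence and its far face 8 to 22 mm short of the fence. Origin: centre of its underside; x across the short side (toward the fence, like jig x), y along its length. Flush, its origin is 22.5 mm before the fence's face
- packer: loose wooden plate standing on edge on the bench left of the jig: 60 mm long (x) x 14 mm thick (y) x 62 mm high, 0.05 kg. Origin: centre of its underside, z up. In the gap its length lies along jig x, either end first, and it stands 24 mm above the block and 28 mm above the stops, to be held there across its thickness. The gap is open toward the robot and ends at the fence

How it is judged:
By the outcome, as a careful person would: the job done as asked, in the order asked, and still so for the second after the job is handed in, while the arm keeps its last pose, push and grip.
It also fails if it takes over 45 s, if anything falls off the work surface, if the arm or the gripper's body presses on something with over 40 N, if the wrist force passes 120 N, or if a joint passes its speed limit or range.

ROBOT

A 7-joint arm with a two-finger parallel gripper is mounted at the origin on the work surface; the furniture and walls round the work are solid. World frame = base frame: x ahead of the robot, y to its left, z up, the work surface at z = 0. Lengths are in m, angles in rad, forces in N, time in s.
With the tool pointing down it reaches from about 0.4 to 0.75 m from the base axis. Payload 19.5 kg.
Tool frame: the origin (TCP) lies midway between the tips of the shut fingers; the grasp point (between the pads) lies 19 mm behind it (bot.grip_point_offset is the distance from the TCP to the grasp point, in m); z points along the fingers, y is the line along which they close (so a half turn about z gives the same grasp; the last joint's range is limited). The gripper opens to 85 mm and grips with 20 to 120 N. Pads are 22 mm wide; open, the fingers measure 114 mm over their backs; the gripper's body (76 mm by 85 mm) begins 54 mm behind the grasp point. The pads swing forward as they close: fully open they stand 13 mm farther back than shut.
Start: joints at [1.171, 0.707, -0.028, 1.485, 0.022, 0.951, -0.075], TCP at [0.201, -0.539, 0.231] pointing down, gripper open.
Joint ranges: [-2.71, 2.71], [-0.32, 2.16], [-1.57, 1.52], [0, 2.45], [-1.46, 4.6], [0, 2.02], [-2.83, 2.83]. Speed limits (rad/s): [1.89, 1.89, 2.57, 2.57, 3.01, 3.01, 3.01].

INTERFACE

Orientations are given as a unit quaternion [x, y, z, w].
In Python, from rig import bot, viewer gives the robot as it stands. The module is installed in compiled form; this text tells all that it offers.
- The arm moves only by the tool jog_arm, never from a script. Its argument "increments" is a list of rows, each a list of 4 numbers: the shift along the tool's x, y, z in m, then the turn about the tool's z in degrees. In form: [[x, y, z, turn], ...]. A call has 1 to 5 rows; each row is the pose to reach, as a shift and turn from the pose commanded when the call began, along the tool's axes at that moment; what a row does not reach only later rows make up. A row lasts 1/10 s, in which the tool goes at most 50 mm and 8.59 degrees, less where a joint would pass 70% of its speed; a pose out of reach is approached as far as the arm can. A call with a gripper value outside its range is refused whole. "fingers" is the finger opening in m, from 0 to 0.0854, set as the call begins (left out, the last holds). The fingers move at their own pace and stop on an object; the grip force is fixed at half the most. Time passes only in rows, so rows that repeat a pose let the fingers close. It gives the time, the measured TCP pose, the force, the opening and the grip force at its end, in the units of the state.
- bot.get_state(): the state, without advancing time (a new reading comes with each control period).
- viewer.grab_frame(name): name is "scene" or "top" or "wrist"; returns a dict with "pixels" (480x640x3 uint8, blue, green, red), "depth" (480x640 float32, m along the optical axis (not along the pixel's ray), 0 where there is no reading), "intrinsics" (3x3 intrinsics, pixels), "distortion" ([k1, k2, p1, p2, k3] as OpenCV has them; the pictures are not rectified), "R" (3x3) and "t" (3): a world point X has camera coordinates R X + t. Camera axes: x right, y down, z forward; pixel columns grow to the right and rows downward; lengths in m; the calibration is good to about 2 mm. A picture is of the moment at which its call begins.
- bot.sign_off(): hands the job in; it is judged then, once.
The state is a dict: "clock": time; "joint_pos": joint angles; "joint_velocities": joint speeds; "effort": joint torques, N m; "tool_pos": TCP position; "ee_rot": TCP orientation; "ft_force": force on the tool from outside, world axes, zero at the start; "torque": the same for the moment, N m; "finger_gap": finger opening in m; "finger_force": force on a finger pad.
Only numpy, scipy, OpenCV 4.12 (cv2) and the standard library are available. Lean on these libraries where they do the work, as an engineer would, in place of code of your own. Each camera call takes 0.05 s, during which the arm holds its last target. There are 200 camera calls.

## Working session

There is one attempt and no reset: what is moved stays moved. The work goes in short steps, Python scripts to look and compute and a tool call to move; the robot and the scene stay as the last step left them, time stands still between calls to the robot, and variables do not carry over. Pictures are saved under pics/ and viewed, at most 10 in all, crops included, and the job is handed in when it is done.

Besides the shell and the picture viewer there is one more tool, called after ">>>" by a JSON object that holds its "fn" and its "kwargs". jog_arm: Moves the arm, as the interface text tells. Its arguments: {"type":"object","properties":{"increments":{"type":"array"},"fingers":{"type":"number"}},"required":["increments"]}

```bash
mkdir -p pics; cat > h.py <<'E'
import numpy as np, cv2
from rig import bot, viewer
def cloud(f):
    K,D=f["intrinsics"],np.array(f["distortion"])
    v,u=np.mgrid[0:480,0:640]
    p=cv2.undistortPoints(np.stack([u,v],-1).reshape(-1,1,2).astype(np.float64),np.array(K),D).reshape(480,640,2)
    d=f["depth"].astype(float)
    C=np.dstack([p[...,0]*d,p[...,1]*d,d])
    W=(C-np.array(f["t"]))@np.array(f["R"])
    W[d==0]=np.nan
    return W
E
python3 - <<'E'
from h import *
s=bot.get_state(); print({k:np.round(v,3).tolist() for k,v in s.items()})
ims=[]
for n in("scene","top"):
    f=viewer.grab_frame(n); np.savez(f"{n}.npz",**f); cv2.imwrite(f"pics/{n}0.png",f["pixels"])
    print(n,np.round(-np.array(f["R"]).T@f["t"],3),(f["depth"]>0).mean())
E
```

```text
{'clock': 0.0, 'joint_pos': [1.171, 0.707, -0.028, 1.485, 0.022, 0.951, -0.076], 'joint_velocities': [0.001, 0.001, 0.001, -0.001, 0.0, 0.001, 0.0], 'effort': [-0.0, -88.321, 1.235, -23.618, 0.017, 0.006, -0.0], 'tool_pos': [0.201, -0.538, 0.231], 'ee_rot': [0.984, 0.178, -0.0, -0.001], 'ft_force': [0.054, 0.044, -0.047], 'torque': [0.015, -0.05, 0.022], 'finger_force': 0.0, 'finger_gap': 0.086}
scene [-0.055  0.605  0.498] 0.9870670572916667
top [0.419 0.144 0.929] 0.99607421875
```

View pics/top0.png

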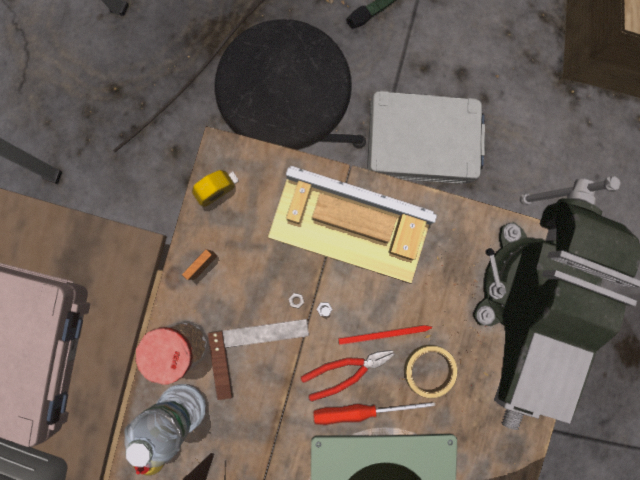

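View pics/scene0.png

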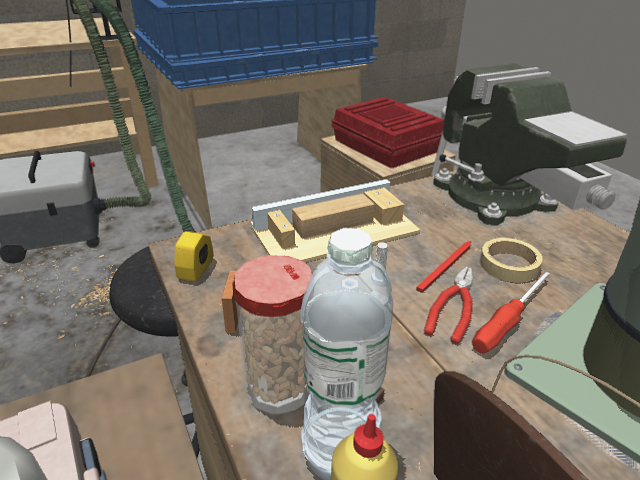

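The top view shows the jig with its fence from (290,172) to (434,216). The narrow stop is on the left at (298,202), the broad stop on the right at (407,237), the block at (353,217), and the packer at (199,265). In the scene view the packer stands behind the jar.

```bash
cat > m.py <<'E'
from h import *
f=np.load("top.npz"); W=cloud(f); Z=W[...,2]
def rect(name,poly,lo,hi):
    m=np.zeros((480,640),np.uint8); cv2.fillPoly(m,[np.array(poly)],1)
    m=(m>0)&(Z>lo)&(Z<hi)
    m=cv2.morphologyEx(m.astype(np.uint8),cv2.MORPH_OPEN,np.ones((2,2)))>0
    P=W[m]; r=cv2.minAreaRect((P[:,:2]*1000).astype(np.float32))
    print(name,m.sum(),"z",np.round(np.median(P[:,2]),4),"rect",np.round(r[0],1),np.round(r[1],1),round(r[2],2), "med",np.round(np.median(P[:,:2],0)*1000,1))
rect("bed",[(280,165),(440,210),(415,290),(260,240)],.005,.02)
rect("jigall",[(280,160),(445,205),(415,290),(260,240)],.005,.07)
rect("fence",[(283,163),(441,209),(438,224),(283,178)],.046,.07)
rect("nstop",[(293,178),(312,184),(305,226),(283,220)],.036,.05)
rect("block",[(314,190),(398,215),(394,246),(308,222)],.040,.06)
rect("bstop",[(401,213),(428,220),(415,264),(387,255)],.036,.05)
rect("packer",[(205,240),(222,255),(195,288),(176,273)],.05,.08)
print("bench",np.median(Z[270:290,240:280]))
print(np.round(np.diag(f["intrinsics"]),1))
for n in [(199,262),(353,213),(300,202),(407,237)]: print(n,np.round(W[n[1],n[0]],4))
f0=f["pixels"]; cv2.imwrite("pics/crop.png",cv2.resize(f0[150:300,170:450],None,fx=2.8,fy=2.8,interpolation=cv2.INTER_CUBIC))
E
python3 m.py
```

```text
bed 5642 z nan rect [513.4  59.8] [271.7 136. ] 72.9 med [nan nan]
jigall 11377 z nan rect [511.8  55.4] [279.6 136. ] 73.01 med [nan nan]
fence 1304 z nan rect [558.4  40.5] [278.5  20.4] 74.41 med [nan nan]
nstop 576 z nan rect [550.2 154.9] [21.7 72.1] 71.08 med [nan nan]
block 2162 z nan rect [nan nan] [0. 0.] 0.0 med [nan nan]
bstop 1071 z nan rect [490.  -39.6] [50.2 74.4] 69.64 med [nan nan]
packer 322 z 0.0611 rect [434.6 328.3] [12.2 69.2] 47.55 med [437.6 323.9]
bench nan
[518. 518.   1.]
(199, 262) [0.4426 0.3218 0.062 ]
(353, 213) [0.5292 0.0616 0.0465]
(300, 202) [0.5479 0.1529 0.0433]
(407, 237) [ 0.489  -0.0328  0.0418]
```

View pics/crop.png

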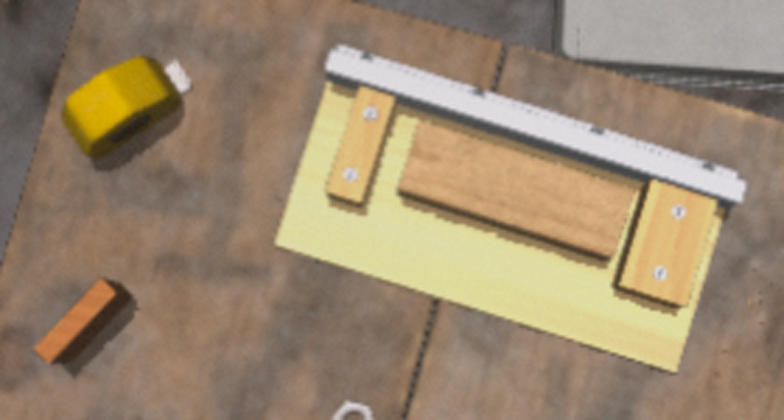

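```bash
sed -i 's/    P=W\[m\]; r/    P=W[m\&np.isfinite(Z)]; r/; s/np.median(Z/np.nanmedian(Z/' m.py; cat >> m.py <<'E'
K,D,R,t=f["intrinsics"],f["distortion"],f["R"],f["t"]
def px2w(c,z):
    p=np.array(c,float)
    q=cv2.undistortPoints(p.reshape(-1,1,2),K,D).reshape(-1,2)
    r=np.c_[q,np.ones(len(q))]@R; o=-R.T@t
    return (o+r*((z-o[2])/r[:,2])[:,None])
def cr(c): return (np.array(c,float)+.5)/2.8-.5+[170,150]
def show(n,c,z):
    w=px2w(cr(c),z)*1000; e=np.diff(np.r_[w,w[:1]],axis=0)[:,:2]
    print(n,"c",w.mean(0).round(1),"len",np.linalg.norm(e,axis=1).round(1),"ang",np.degrees(np.arctan2(e[:,1],e[:,0])).round(1)); print(w[:,:2].round(1).tolist())
show("bednear",[(275,243),(677,371)],.009)
show("nstop",[(363,86),(396,97),(362,203),(327,193)],.043)
show("block",[(418,120),(638,186),(610,260),(399,193)],.047)
show("bstop",[(652,179),(716,196),(684,306),(620,286)],.043)
show("packer",[(105,280),(122,291),(52,361),(36,349)],.062)
E
python3 m.py
```

```text
bed 5642 z 0.0092 rect [512.8  59.4] [273.5 137.2] 72.88 med [485.6  79.6]
jigall 11377 z 0.0173 rect [512.1  56.1] [280.5 137.2] 72.73 med [510.4  62. ]
fence 1304 z 0.0509 rect [558.3  40.5] [278.5  20.8] 74.35 med [559.8  46.4]
nstop 576 z 0.043 rect [550.2 154.8] [22.8 71.6] 72.69 med [548.2 154.6]
block 2162 z 0.0469 rect [519.6  52.9] [151.3  55.1] 73.1 med [520.3  58.3]
bstop 1071 z 0.0429 rect [489.7 -40.2] [52.6 72.2] 72.94 med [489.  -36.4]
packer 322 z 0.0611 rect [434.6 328.3] [12.2 69.2] 47.55 med [437.6 323.9]
bench -6.450039164070435e-05
[518. 518.   1.]
(199, 262) [0.4426 0.3218 0.062 ]
(353, 213) [0.5292 0.0616 0.0465]
(300, 202) [0.5479 0.1529 0.0433]
(407, 237) [ 0.489  -0.0328  0.0418]
bednear c [450.6  81.4   9. ] len [269.2 269.2] ang [-107.3   72.7]
[[490.5, 209.9], [410.6, -47.1]]
nstop c [549.2 154.6  43. ] len [21.5 69.1 22.4 70.2] ang [-108.2  162.8   74.4  -17.9]
[[585.7, 154.4], [579.0, 133.9], [512.9, 154.3], [519.0, 175.9]]
block c [521.6  59.7  47. ] len [141.4  49.1 135.7  46.6] ang [-106.2  159.    72.8  -14.1]
[[564.1, 120.3], [524.6, -15.5], [478.8, 2.1], [518.9, 131.7]]
bstop c [490.7 -34.9  43. ] len [41.5 71.5 41.7 69.5] ang [-104.2  163.2   73.1  -17. ]
[[529.5, -25.0], [519.4, -65.2], [451.0, -44.6], [463.0, -4.7]]
packer c [439.1 323.8  62. ] len [12.3 59.6 12.2 58.8] ang [-122.   135.4   54.4  -44.6]
[[463.4, 308.3], [456.9, 297.8], [414.5, 339.6], [421.5, 349.5]]
```

```bash
python3 - <<'E'
from h import *
G={}
for n in("scene","top"):
    W=cloud(np.load(n+".npz")).reshape(-1,3); W=W[np.isfinite(W).all(1)]
    H=np.full((10,12),-9.)
    i=((W[:,0]-0)/.1).astype(int); j=np.floor((W[:,1]+.7)/.1).astype(int)
    k=(W[:,0]>0)&(i<10)&(j>=0)&(j<12)&(W[:,2]>-.1)&(W[:,2]<.6)
    np.maximum.at(H,(i[k],j[k]),W[k,2]); print(n,"rows x0-.1.., cols y -.7..; max z cm"); print((H*100).round().astype(int))
W=cloud(np.load("top.npz")).reshape(-1,3)
d=np.hypot(W[:,0]-.4385,W[:,1]-.324)
for a,b in((.05,.08),(.08,.11),(.11,.15),(.15,.2)):
    k=(d>a)&(d<b); q=W[k][np.argmax(np.nan_to_num(W[k,2]))]; print(a,b,q.round(3))
E
```

```text
scene rows x0-.1.., cols y -.7..; max z cm
[[-900 -900 -900 -900 -900 -900   20   22    1   21   22   12]
 [-900 -900 -900    0   20   14    2    3    3    2   27   16]
 [-900 -900 -900    2   20   20    3    1    1    2   25    0]
 [-900 -900 -900   24   24   23    1    1    7 -900   17    0]
 [-900 -900 -900   24   24   24    5    5    1 -900    6    0]
 [-900 -900 -900   19   22    0    5    5    5    7    7   -5]
 [-900 -900 -900 -900 -900 -900 -900 -900    5    0    0 -900]
 [-900 -900 -900 -900 -900 -900 -900 -900 -900 -900 -900 -900]
 [-900 -900 -900 -900 -900 -900 -900 -900 -900 -900 -900 -900]
 [-900 -900 -900 -900 -900 -900 -900 -900 -900 -900 -900 -900]]
top rows x0-.1.., cols y -.7..; max z cm
[[-900 -900 -900    0    1    2    9    9    2    9   13   11]
 [-900 -900 -900    0   14   13    2    3    3    0   28   14]
 [-900 -900 -900 -900   20   20    3    2    2    2   27    0]
 [-900 -900 -900   24   24   23    1    1    7    2   17    0]
 [-900 -900 -900   24   24   10    5    5    1    1    7    0]
 [-900 -900 -900   21   23    1    5    6    6    7    7   -4]
 [-900 -900 -900 -900 -900 -900    0    1    5    5    5 -900]
 [-900 -900 -900 -900 -900 -900 -900 -900 -900 -900 -900 -900]
 [-900 -900 -900 -900 -900 -900 -900 -900 -900 -900 -900 -900]
 [-900 -900 -900 -900 -900 -900 -900 -900 -900 -900 -900 -900]]
0.05 0.08 [0.485 0.373 0.006]
0.08 0.11 [0.338 0.352 0.172]
0.11 0.15 [0.314 0.347 0.172]
0.15 0.2 [0.288 0.389 0.171]
```

>>> {"fn": "jog_arm", "kwargs": {"increments": [[0,0,-0.05,0],[0,0,-0.1,0],[0,0,-0.14,0],[0.048,-0.013,-0.14,-8],[0.096,-0.026,-0.14,-16]]}}

```text
clock: 0.6
tool_pos: [0.2827, -0.4801, 0.3718]
ee_rot: [0.949, 0.315, 0.0, 0.001]
ft_force: [1.5, -0.7, -0.4]
finger_gap: 0.0855
finger_force: 0.0
```

>>> {"fn": "jog_arm", "kwargs": {"increments": [[0.048,0.0,0,-8],[0.096,0.0,0,-16],[0.144,0.0,0,-24],[0.192,0,0,-32],[0.24,0,0,-40]]}}

```text
clock: 1.1
tool_pos: [0.4764, -0.3365, 0.3712]
ee_rot: [0.784, 0.621, -0.0, -0.0]
ft_force: [0.1, -1.1, 1.3]
finger_gap: 0.0852
finger_force: 0.0
```

```bash
cat >> h.py <<'E'
from scipy.spatial.transform import Rotation as Ro
def delta(x,y,z,yaw_y):
    """shift in tool axes & turn to reach world xyz with tool y at yaw_y deg (mod 180)"""
    s=bot.get_state(); R=Ro.from_quat(s["ee_rot"]).as_matrix()
    d=R.T@(np.array([x,y,z])-s["tool_pos"]); a=np.degrees(np.arctan2(R[1,1],R[0,1]))
    turn=-((yaw_y-a+90)%180-90)
    print("t",round(s["clock"],2),"pos",np.round(s["tool_pos"],4),"tooly",round(a,2),"tilt",np.round(R[:,2],3),"| shift",d.round(4),"turn",round(turn,2),"F",np.round(s["ft_force"],1),"j",np.round(s["joint_pos"],2),"gap",round(s["finger_gap"],4))
    return d,turn
E
python3 -c "
from h import *
delta(.57,0,.37,20);delta(.4385,.324,.2,45.5)"
```

```text
t 1.1 pos [ 0.4764 -0.3365  0.3712] tooly -13.18 tilt [-0.  0. -1.] | shift [0.3489 0.0144 0.0013] turn -33.18 F [ 0.1 -1.1  1.3] j [ 0.69  0.62 -0.28  1.16  0.17  1.38  0.19] gap 0.0852
t 1.1 pos [ 0.4764 -0.3365  0.3712] tooly -13.18 tilt [-0.  0. -1.] | shift [ 0.6344 -0.1874  0.1713] turn -58.68 F [ 0.1 -1.1  1.3] j [ 0.69  0.62 -0.28  1.16  0.17  1.38  0.19] gap 0.0852
```

>>> {"fn": "jog_arm", "kwargs": {"increments": [[0.048,0.002,0,-7],[0.096,0.004,0,-14],[0.144,0.006,0,-21],[0.192,0.008,0,-28],[0.24,0.01,0,-35]]}}

```text
clock: 1.6
tool_pos: [0.541, -0.105, 0.3712]
ee_rot: [0.561, 0.828, -0.0, -0.0]
ft_force: [0.4, -1.3, 1.0]
finger_gap: 0.0855
finger_force: 0.0
```

```bash
python3 -c "
from h import *
delta(.4385,.324,.25,45.5)"
```

```text
t 1.6 pos [ 0.541  -0.105   0.3712] tooly 21.78 tilt [-0. -0. -1.] | shift [0.4364 0.064  0.1212] turn -23.72 F [ 0.4 -1.3  1. ] j [ 0.36  0.57 -0.45  1.29  0.25  1.34  0.29] gap 0.0855
```

>>> {"fn": "jog_arm", "kwargs": {"increments": [[0.044,0.006,0,-4],[0.088,0.012,0,-8],[0.131,0.019,0,-12],[0.175,0.025,0,-16],[0.219,0.032,0.02,-20]]}}

```text
clock: 2.1
tool_pos: [0.4902, 0.1105, 0.3525]
ee_rot: [0.41, 0.912, 0.001, 0.001]
ft_force: [2.2, 0.4, -1.3]
finger_gap: 0.0852
finger_force: 0.0
```

```bash
python3 -c "
from h import *
delta(.4385,.324,.22,45.5)"
```

```text
t 2.1 pos [0.4902 0.1105 0.3525] tooly 41.64 tilt [ 0.003  0.001 -1.   ] | shift [0.1941 0.1029 0.1325] turn -3.86 F [ 2.2  0.4 -1.3] j [ 0.03  0.51 -0.56  1.51  0.28  1.21  0.15] gap 0.0852
```

>>> {"fn": "jog_arm", "kwargs": {"increments": [[0.038,0.02,0.025,-1],[0.077,0.04,0.05,-2],[0.116,0.061,0.08,-3],[0.155,0.082,0.105,-4],[0.194,0.103,0.132,-4]]}}

```text
clock: 2.6
tool_pos: [0.4396, 0.3181, 0.2216]
ee_rot: [0.378, 0.926, -0.0, -0.0]
ft_force: [1.2, -0.3, 0.8]
finger_gap: 0.0857
finger_force: 0.0
```

>>> {"fn": "jog_arm", "kwargs": {"increments": [[0,0,0,0],[0,0,0,0]], "fingers": 0.05}}

```text
clock: 2.8
tool_pos: [0.4397, 0.3171, 0.2222]
ee_rot: [0.378, 0.926, -0.001, -0.0]
ft_force: [-0.6, -0.9, -0.1]
finger_gap: 0.059
finger_force: 0.0
```

```bash
python3 - <<'E'
from h import *
delta(.4385,.324,.041,45.5)
f=viewer.grab_frame("wrist"); np.savez("w1.npz",**f); cv2.imwrite("pics/w1.png",f["pixels"])
W=cloud(f); Z=W[...,2]; d=np.hypot(W[...,0]-.4385,W[...,1]-.324)
m=(Z>.056)&(Z<.068)&(d<.06); print(m.sum(),np.median(Z[m]))
if m.sum()>50: print(cv2.minAreaRect((W[m][:,:2]*1000).astype(np.float32)),np.median(W[m],0))
E
```

```text
t 2.8 pos [0.4397 0.3171 0.2222] tooly 45.59 tilt [-0.001 -0.001 -1.   ] | shift [0.0057 0.0043 0.1812] turn 0.09 F [-0.6 -0.9 -0.1] j [-0.42  0.7  -0.51  1.61  0.4   0.94 -0.27] gap 0.059
1264 0.06115955920848238
((435.9371337890625, 327.40179443359375), (13.735566139221191, 60.13401412963867), 46.180965423583984) [0.43486256 0.32882479 0.06115956]
```

View pics/w1.png

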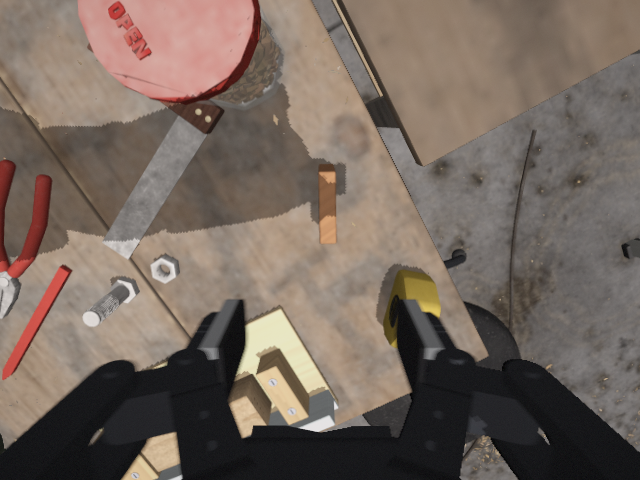

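The wrist view shows the packer top at (328,205), clear of the jar at (180,50) and the tape measure at (412,305). Its measured size, 13.7 x 60.1 mm, matches.

```bash
python3 -c "
from h import *
delta(.4368,.3263,.041,46)"
```

```text
t 2.85 pos [0.4405 0.3162 0.2228] tooly 45.49 tilt [-0.    -0.001 -1.   ] | shift [0.0097 0.0047 0.1817] turn -0.51 F [-0.1  0.2 -0.7] j [-0.42  0.7  -0.51  1.61  0.4   0.94 -0.27] gap 0.0513
```

>>> {"fn": "jog_arm", "kwargs": {"increments": [[0.01,0.0045,0.045,-0.5],[0.01,0.0045,0.09,-0.5],[0.01,0.0045,0.13,-0.5],[0.01,0.0045,0.15,-0.5],[0.01,0.0045,0.15,-0.5]]}}

```text
clock: 3.35
tool_pos: [0.4363, 0.3253, 0.0713]
ee_rot: [0.375, 0.927, -0.001, -0.0]
ft_force: [-0.1, 0.5, 1.5]
finger_gap: 0.05
finger_force: 0.0
```

```bash
python3 - <<'E'
from h import *
for i in range(4):
    f=viewer.grab_frame("wrist"); delta(.4368,.3263,.041,46)
cv2.imwrite("pics/w2.png",f["pixels"])
W=cloud(f); Z=W[...,2]; d=np.hypot(W[...,0]-.4368,W[...,1]-.3263)
m=(Z>.056)&(Z<.066)&(d<.05); print(m.sum())
if m.sum()>50: print(cv2.minAreaRect((W[m][:,:2]*1000).astype(np.float32)),np.median(W[m],0))
E
```

```text
t 3.4 pos [0.4368 0.326  0.073 ] tooly 45.92 tilt [-0.    -0.001 -1.   ] | shift [0.0002 0.0002 0.032 ] turn -0.08 F [-0.5  0.3  1.6] j [-0.5   0.92 -0.38  1.75  0.55  0.59 -0.41] gap 0.0501
t 3.45 pos [0.4371 0.3265 0.074 ] tooly 45.93 tilt [ 0.001  0.001 -1.   ] | shift [ 0.0001 -0.0004  0.033 ] turn -0.07 F [-0.1  1.1  0.6] j [-0.5   0.92 -0.38  1.74  0.55  0.59 -0.41] gap 0.0502
t 3.5 pos [0.4372 0.3268 0.0744] tooly 45.93 tilt [ 0.002  0.001 -1.   ] | shift [-0.     -0.0007  0.0334] turn -0.07 F [-0.7  1.1  0.1] j [-0.5   0.91 -0.38  1.74  0.55  0.59 -0.41] gap 0.05
t 3.55 pos [0.4372 0.327  0.0745] tooly 45.95 tilt [ 0.002  0.001 -1.   ] | shift [-0.0002 -0.0008  0.0335] turn -0.05 F [-0.9  0.3  0.2] j [-0.5   0.91 -0.38  1.74  0.55  0.59 -0.41] gap 0.0498
3887
((435.88690185546875, 327.7810974121094), (14.03022575378418, 60.30152130126953), 46.60093307495117) [0.43369373 0.33002102 0.06112675]
```

View pics/w2.png

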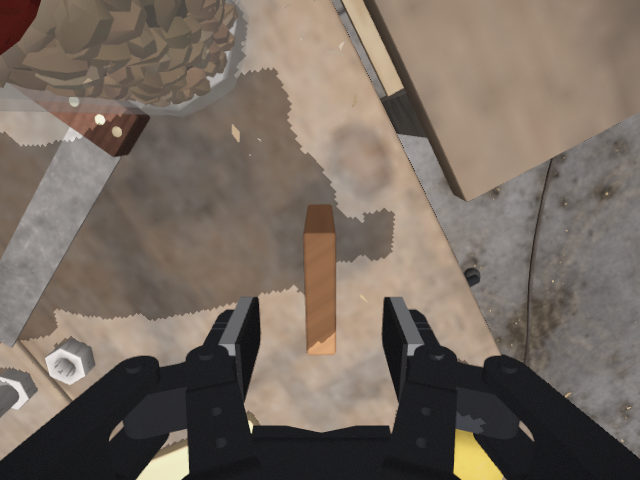

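The packer sits midway between the pads, its top running from (320,233) to (320,353). I'll go down and grip.

>>> {"fn": "jog_arm", "kwargs": {"increments": [[0.001,0,0.02,-0.5],[0.001,0,0.033,-0.5],[0.001,0,0.033,-0.5],[0.001,0,0.033,-0.5]]}}

```text
clock: 3.95
tool_pos: [0.4358, 0.3277, 0.0404]
ee_rot: [0.371, 0.929, 0.0, 0.0]
ft_force: [0.0, -0.5, 0.2]
finger_gap: 0.0501
finger_force: 0.0
```

>>> {"fn": "jog_arm", "kwargs": {"increments": [[0,0,0,0],[0,0,0,0],[0,0,0,0],[0,0,0,0],[0,0,0,0]], "fingers": 0.0}}

```text
clock: 4.45
tool_pos: [0.4359, 0.3278, 0.0405]
ee_rot: [0.371, 0.929, 0.0, 0.0]
ft_force: [-0.1, -1.1, 8.3]
finger_gap: 0.0124
finger_force: 59.6
```

```bash
python3 -c "
from h import *
delta(.5436,.1353,.2,72.7)"
```

```text
t 4.45 pos [0.4359 0.3278 0.0405] tooly 46.49 tilt [ 0.001  0.001 -1.   ] | shift [-0.2107 -0.0653 -0.1595] turn -26.21 F [-0.1 -1.1  8.3] j [-0.53  0.97 -0.34  1.76  0.59  0.52 -0.44] gap 0.0124
```

>>> {"fn": "jog_arm", "kwargs": {"increments": [[0,0,-0.03,0],[0,0,-0.08,0],[0,0,-0.12,0],[-0.04,-0.012,-0.13,-6],[-0.08,-0.025,-0.13,-12]]}}

```text
clock: 4.95
tool_pos: [0.4772, 0.2544, 0.1721]
ee_rot: [0.269, 0.963, 0.001, 0.001]
ft_force: [1.5, 0.3, -1.2]
finger_gap: 0.0126
finger_force: 58.5
```

```bash
python3 -c "
from h import *
delta(.5436,.1353,.15,72.7)"
```

```text
t 4.95 pos [0.4772 0.2544 0.1721] tooly 58.84 tilt [ 0.003  0.002 -1.   ] | shift [-0.1184 -0.0676  0.0221] turn -13.86 F [ 1.5  0.3 -1.2] j [-0.26  0.78 -0.56  1.68  0.53  0.83 -0.02] gap 0.0126
```

>>> {"fn": "jog_arm", "kwargs": {"increments": [[-0.03,-0.017,0.004,-5],[-0.06,-0.034,0.008,-10],[-0.09,-0.051,0.012,-13.8],[-0.117,-0.066,0.015,-13.8],[-0.117,-0.066,0.015,-13.8]]}}

```text
clock: 5.45
tool_pos: [0.5432, 0.1326, 0.1542]
ee_rot: [0.157, 0.988, -0.001, 0.0]
ft_force: [-0.3, 1.2, -0.0]
finger_gap: 0.0129
finger_force: 58.6
```

>>> {"fn": "jog_arm", "kwargs": {"increments": [[0,0,0,0],[0,0,0,0],[0,0,0,0]]}}

```text
clock: 5.75
tool_pos: [0.5413, 0.1379, 0.155]
ee_rot: [0.153, 0.988, 0.0, 0.0]
ft_force: [-0.4, -0.1, -1.5]
finger_gap: 0.0129
finger_force: 58.6
```

```bash
python3 - <<'E'
from h import *
delta(.5436,.1353,.05,72.7)
for n in("wrist","top","scene"):
    f=viewer.grab_frame(n); np.savez(n[0]+"3.npz",**f); cv2.imwrite(f"pics/{n}3.png",f["pixels"])
E
```

```text
t 5.75 pos [0.5413 0.1379 0.155 ] tooly 72.38 tilt [ 0.  0. -1.] | shift [-0.0029 -0.0019  0.105 ] turn -0.32 F [-0.4 -0.1 -1.5] j [ 0.01  0.84 -0.64  1.63  0.62  0.88  0.39] gap 0.0129
```

View pics/wrist3.png

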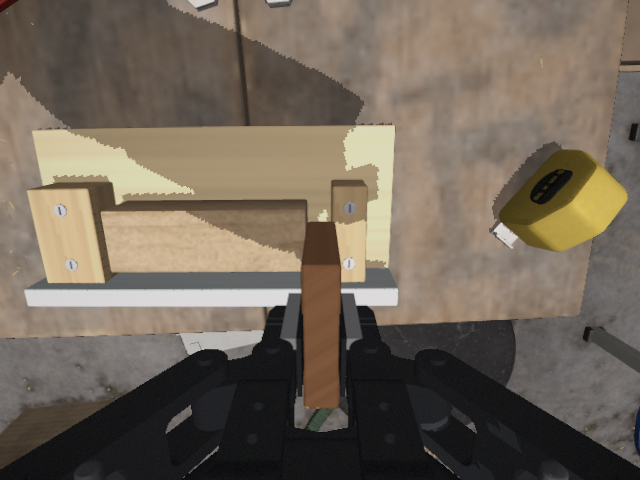

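The wrist view shows the packer held from (321,225) to (321,405), with the gap between the block end at x=307 and the narrow stop at x=333. Next I'll measure these in one common frame.

```bash
cat > g.py <<'E'
from h import *
import sys
def jig(P,yaw=-17.3,o=(.5545,.0492)):
    c,s=np.cos(np.radians(yaw)),np.sin(np.radians(yaw)); d=P[...,:2]-np.array(o)
    return np.dstack([d[...,0]*c+d[...,1]*s,-d[...,0]*s+d[...,1]*c,P[...,2]])*1000
def ana(fn,tz=(155,192)):
    f=np.load(fn); J=jig(cloud(f)); x,y,z=J[...,0],J[...,1],J[...,2]
    def rep(n,m):
        P=J[m]
        if len(P)<40: print(n,len(P)); return
        r=cv2.minAreaRect(P[:,:2].astype(np.float32))
        print(n,len(P),"z",np.median(P[:,2]).round(1),"x",np.percentile(P[:,0],[.5,99.5]).round(1),"y",np.percentile(P[:,1],[.5,99.5]).round(1),"rect",np.round(r[0],1),np.round(r[1],1),round(r[2],2))
    b=(abs(x)<200)&(abs(y)<200)
    rep("block",(z>45.5)&(z<49)&(abs(y)<78)&(x>-75)&(x<-4))
    rep("nstop",(z>41)&(z<44.5)&(y>80)&(y<125)&(x>-90)&(x<-2))
    rep("bstop",(z>41)&(z<44.5)&(y<-70)&(y>-130)&(x>-90)&(x<-2))
    rep("fence",(z>49)&(z<53)&(x>-10)&(x<40)&(abs(y)<150))
    rep("bed",(z>7)&(z<11)&(x>-130)&(x<10)&(abs(y)<150))
    rep("packer",(z>tz[0])&(z<tz[1])&(y>55)&(y<105)&(x>-90)&(x<10))
    # packer's near-end face, lower part
    return J
if __name__=="__main__":
    ana("w3.npz",(172,180)); print("top"); ana("t3.npz",(172,180))
    print('jig yaw fit'); 
    f=np.load("w3.npz");J=jig(cloud(f)); Pk=J[(J[...,2]>110)&(J[...,2]<185)&(abs(J[...,1]-79)<30)&(J[...,0]<-40)&(J[...,0]>-80)]
    for a in range(110,185,10):
        q=Pk[(Pk[:,2]>=a)&(Pk[:,2]<a+10)]
        if len(q)>20: print(a,len(q),np.percentile(q[:,0],[1,50]).round(1),np.percentile(q[:,1],[1,50,99]).round(1))
E
python3 g.py
```

```text
block 10495 z 46.3 x [-59.  -15.1] y [-67.5  69. ] rect [-36.9   0.8] [139.2  45.3] 89.87
nstop 2833 z 42.3 x [-74.   -2.7] y [ 88.9 119.5] rect [-37.9 105.3] [75.5 29.1] 7.97
bstop 5539 z 42.2 x [-73.5  -2.8] y [-121.3  -76.6] rect [ -38.1 -100. ] [71.9 59.7] 0.01
fence 5275 z 50.2 x [-3.5 10.5] y [-132.2  134.2] rect [3.4 0.8] [ 14.6 269.2] 0.01
bed 25187 z 8.3 x [-112.9   -6.8] y [-131.6  134.5] rect [-58.1   0.5] [270.3 110.9] 89.8
packer 6264 z 175.7 x [-68.5  -9.5] y [ 62.2 100. ] rect [-39.5  83.3] [60.3 37.8] 19.86
top
block 0
nstop 101 z 42.9 x [-71.3 -49.1] y [ 89.1 113.1] rect [-60.2 101.1] [24.8 21.7] 87.06
bstop 0
fence 0
bed 2151 z 9.0 x [-110.1  -40.5] y [-76.8 135.3] rect [-74.5  26.5] [219.5  73.1] 89.33
packer 0
jig yaw fit
110 66 [-68.6 -68.3] [74.4 80.9 87.7]
120 160 [-68.7 -68.3] [74.3 81.2 87.8]
130 193 [-68.7 -68.3] [74.3 81.  87.7]
140 226 [-68.7 -68.3] [74.4 81.4 87.8]
150 328 [-68.7 -68.2] [68.8 81.  93.4]
160 1015 [-68.7 -49.7] [ 61.6  81.4 100.6]
170 4001 [-68.5 -51.6] [62.2 81.  99.9]
180 601 [-50.4 -48.8] [ 61.6  87.4 100.8]
```

>>> {"fn": "jog_arm", "kwargs": {"increments": [[0.001,-0.0013,0.025,-0.3],[0.001,-0.0013,0.045,-0.3],[0.001,-0.0013,0.055,-0.3],[0.001,-0.0013,0.055,-0.3],[0.001,-0.0013,0.055,-0.3]]}}

```text
clock: 6.4
tool_pos: [0.5405, 0.1364, 0.1004]
ee_rot: [0.151, 0.989, 0.0, 0.0]
ft_force: [0.0, 0.3, -0.0]
finger_gap: 0.0127
finger_force: 58.6
```

>>> {"fn": "jog_arm", "kwargs": {"increments": [[0,0,0,0],[0,0,0,0],[0,0,0,0]]}}

```text
clock: 6.7
tool_pos: [0.5405, 0.1361, 0.1002]
ee_rot: [0.151, 0.988, 0.0, 0.0]
ft_force: [-0.1, 0.7, -0.5]
finger_gap: 0.0127
finger_force: 58.6
```

```bash
cat > g2.py <<'E'
from g import *
n=sys.argv[1]
s,_=delta(.5436,.1353,.05,72.7)
f=viewer.grab_frame("wrist"); np.savez(n+".npz",**f); cv2.imwrite(f"pics/{n}.png",f["pixels"])
zt=1000*bot.get_state()["tool_pos"][2]+21
J=ana(n+".npz",(zt-4,zt+4))
x,y,z=[J[...,i] for i in range(3)]
P=J[(z>zt-60)&(z<zt+4)&(abs(y-79)<25)&(x<-60)&(x>-80)]
for a in np.arange(zt-60,zt+3,8):
    q=P[(P[:,2]>=a)&(P[:,2]<a+8)]
    if len(q)>20: print(round(a),len(q),np.percentile(q[:,0],[1,50]).round(1),np.percentile(q[:,1],[1,50,99]).round(1))
# local edges of the gap near the packer
for xx in range(-72,-10,10):
    b=(abs(x-xx)<5); B=y[b&(z>45.5)&(z<49)&(y<77)]; N=y[b&(z>41)&(z<44.5)&(y>82)&(y<110)]; T=y[b&(abs(z-zt)<3)&(abs(y-79)<9)]
    print(xx,[ (len(v),np.percentile(v,p).round(1)) if len(v)>5 else None for v,p in((B,99.5),(N,.5),(T,.5),(T,99.5))])
E
python3 g2.py w4
```

```text
t 6.7 pos [0.5405 0.1361 0.1002] tooly 72.59 tilt [ 0.001  0.    -1.   ] | shift [-0.0032  0.0002  0.0502] turn -0.11 F [-0.1  0.7 -0.5] j [-0.01  0.92 -0.58  1.68  0.69  0.76  0.33] gap 0.0127
block 15612 z 46.3 x [-59.  -15.2] y [-67.7  67.8] rect [-31.8   0.6] [ 55.5 139.1] 0.02
nstop 4101 z 42.3 x [-73.8  -3. ] y [ 89.  120.5] rect [-37.7 103.2] [76.  30.4] 10.22
bstop 5437 z 42.2 x [-73.5  -2.6] y [-112.4  -75.8] rect [-38.1 -92.8] [71.8 44.8] 0.58
fence 6093 z 50.1 x [-3.8 10.6] y [-109.   134.5] rect [ 3.3 11.9] [247.1  15.3] 89.95
bed 35401 z 8.3 x [-112.8   -6.8] y [-118.3  134.6] rect [-57.8   5.8] [259.7 111.3] 89.88
packer 6253 z 120.9 x [-68.7  -9.7] y [60.1 98. ] rect [-39.8  81.1] [60.1 37.8] 20.36
61 125 [-68.9 -68.5] [72.1 78.8 85.5]
69 134 [-68.9 -68.6] [72.3 78.8 85.6]
77 151 [-68.9 -68.5] [72.2 78.8 85.7]
85 184 [-68.9 -68.5] [72.2 79.  85.6]
93 207 [-69.  -68.5] [72.2 78.8 85.7]
101 240 [-69.  -68.6] [72.2 78.8 85.7]
109 287 [-69.  -68.5] [72.2 78.9 85.6]
117 1086 [-68.9 -65. ] [72.3 79.  85.7]
-72 [None, (502, np.float64(88.9)), (283, np.float64(72.3)), (283, np.float64(85.7))]
-62 [(861, np.float64(69.1)), (702, np.float64(89.0)), (1073, np.float64(72.0)), (1073, np.float64(85.8))]
-52 [(3861, np.float64(69.0)), (645, np.float64(88.6)), (1109, np.float64(70.2)), (1109, np.float64(87.8))]
-42 [(3659, np.float64(67.3)), (607, np.float64(89.2)), (879, np.float64(72.6)), (879, np.float64(85.3))]
-32 [(3508, np.float64(67.1)), (567, np.float64(90.4)), (825, np.float64(72.5)), (825, np.float64(85.4))]
-22 [(3164, np.float64(65.8)), (447, np.float64(90.6)), (809, np.float64(72.3)), (809, np.float64(85.6))]
-12 [(556, np.float64(57.1)), (116, np.float64(99.0)), (582, np.float64(72.2)), (582, np.float64(85.7))]
```

Packer centre 79.0, gap centre about 79.1, sides parallel. I'll insert it.

>>> {"fn": "jog_arm", "kwargs": {"increments": [[0,0,0.015,0],[0,0,0.025,0],[0,0,0.033,0],[0,0,0.04,0],[0,0,0.045,0]]}}

```text
clock: 7.25
tool_pos: [0.5403, 0.1361, 0.0543]
ee_rot: [0.151, 0.988, -0.0, -0.0]
ft_force: [-0.2, 0.6, -0.6]
finger_gap: 0.0128
finger_force: 58.6
```

>>> {"fn": "jog_arm", "kwargs": {"increments": [[0,0,0.002,0],[0,0,0.004,0],[0,0,0.005,0],[0,0,0.005,0]]}}

```text
clock: 7.65
tool_pos: [0.5404, 0.1361, 0.0499]
ee_rot: [0.151, 0.988, 0.0, 0.0]
ft_force: [-0.4, -0.3, -1.0]
finger_gap: 0.0125
finger_force: 58.6
```

```bash
python3 g2.py w5
```

```text
t 7.65 pos [0.5404 0.1361 0.0499] tooly 72.6 tilt [ 0.  0. -1.] | shift [-0.0033  0.0002 -0.0001] turn -0.1 F [-0.4 -0.3 -1. ] j [-0.04  0.99 -0.52  1.71  0.76  0.66  0.28] gap 0.0125
block 22312 z 46.3 x [-59.3 -15.3] y [-63.   69.2] rect [-34.8   4.5] [ 58.1 151.8] 4.41
nstop 4999 z 42.2 x [-74.  -18.2] y [ 83.7 112.3] rect [-44.4  96.3] [59.9 32.5] 0.13
bstop 30
fence 3373 z 50.1 x [-3.8 10.7] y [-69.7  90.3] rect [3.2 9.7] [ 15.6 162.2] 0.24
bed 48104 z 8.3 x [-112.7   -7. ] y [-77.9 134.7] rect [-57.8  26.5] [218.5 111. ] 89.92
packer 6254 z 70.5 x [-68.8  -9.8] y [60.  97.7] rect [-39.8  81.3] [60.4 37.7] 20.19
11 262 [-74.3 -69.1] [ 72.3  88.6 103.7]
19 302 [-74.3 -69.1] [ 72.4  88.6 103.4]
27 348 [-74.3 -69.4] [ 72.6  88.6 103.5]
35 1431 [-74.3 -68.6] [ 73.1  94.7 103.7]
43 388 [-72.8 -68.5] [ 72.4  85.2 103.8]
51 246 [-69.2 -68.6] [72.2 78.8 85.7]
59 286 [-69.2 -68.7] [72.1 78.8 85.7]
67 1086 [-69.  -65.1] [72.2 78.8 85.7]
-72 [(33, np.float64(76.8)), (902, np.float64(82.5)), (293, np.float64(72.1)), (293, np.float64(85.7))]
-62 [(1361, np.float64(69.5)), (1154, np.float64(88.7)), (1078, np.float64(72.0)), (1078, np.float64(85.8))]
-52 [(5911, np.float64(69.7)), (1082, np.float64(88.9)), (1103, np.float64(70.3)), (1103, np.float64(87.7))]
-42 [(5265, np.float64(63.8)), (773, np.float64(89.0)), (874, np.float64(72.6)), (874, np.float64(85.3))]
-32 [(4789, np.float64(54.4)), (311, np.float64(102.2)), (841, np.float64(72.5)), (841, np.float64(85.4))]
-22 [(4275, np.float64(51.2)), (126, np.float64(105.2)), (790, np.float64(72.3)), (790, np.float64(85.6))]
-12 [(663, np.float64(43.8)), None, (579, np.float64(72.1)), (579, np.float64(85.7))]
```

>>> {"fn": "jog_arm", "kwargs": {"increments": [[0,0,0.0005,0],[0,0,0.001,0],[0,0,0.001,0]]}}

```text
clock: 8.0
tool_pos: [0.5405, 0.1361, 0.0495]
ee_rot: [0.151, 0.988, 0.0, 0.0]
ft_force: [-2.1, -1.1, 11.7]
finger_gap: 0.0126
finger_force: 60.4
```

>>> {"fn": "jog_arm", "kwargs": {"increments": [[0,0,-0.0005,0],[0,0,-0.0005,0],[0,0,-0.0005,0]], "fingers": 0.03}}

```text
clock: 8.3
tool_pos: [0.5403, 0.136, 0.0493]
ee_rot: [0.151, 0.988, 0.0, -0.0]
ft_force: [0.7, 0.1, -0.3]
finger_gap: 0.0302
finger_force: 0.0
```

>>> {"fn": "jog_arm", "kwargs": {"increments": [[0,0,-0.01,0],[0,0,-0.03,0],[0,0,-0.07,0],[0,0,-0.09,0],[0,0,-0.09,0]]}}

```text
clock: 8.8
tool_pos: [0.5412, 0.1365, 0.1424]
ee_rot: [0.151, 0.988, 0.001, 0.002]
ft_force: [0.1, 0.1, -1.1]
finger_gap: 0.03
finger_force: 0.0
```

```bash
cat > g3.py <<'E'
from g import *
n=sys.argv[1]
f=viewer.grab_frame("wrist"); np.savez(n+".npz",**f); cv2.imwrite(f"pics/{n}.png",f["pixels"])
delta(.5,.07,.1,-17.3)
ana(n+".npz",(66,74))
E
python3 g3.py w6
```

```text
t 8.85 pos [0.5408 0.1361 0.1407] tooly 72.58 tilt [ 0.002  0.001 -1.   ] | shift [ 0.0192 -0.0753  0.0406] turn 89.88 F [-0.  -0.3 -0.4] j [ 0.01  0.86 -0.63  1.65  0.64  0.84  0.38] gap 0.0298
block 11684 z 46.3 x [-59.1 -15. ] y [-67.8  69.6] rect [-35.1   5.3] [ 57.4 148.9] 3.99
nstop 3603 z 42.3 x [-73.7  -2.7] y [ 88.6 118.6] rect [-37.7 102.3] [74.9 37.8] 5.86
bstop 6142 z 42.2 x [-73.6  -2.6] y [-121.3  -76.6] rect [ -38.2 -100.1] [72.1 59.7] 0.24
fence 5797 z 50.2 x [-3.5 10.5] y [-132.1  134.2] rect [3.3 0.9] [ 14.9 269. ] 0.02
bed 26696 z 8.3 x [-112.8   -6.5] y [-131.7  134.6] rect [-58.2   0.5] [270.  110.5] 89.9
packer 2241 z 70.2 x [-68.6  -9.5] y [72.  85.9] rect [-39.  79.] [13.7 59.8] 89.34
```

View pics/w6.png

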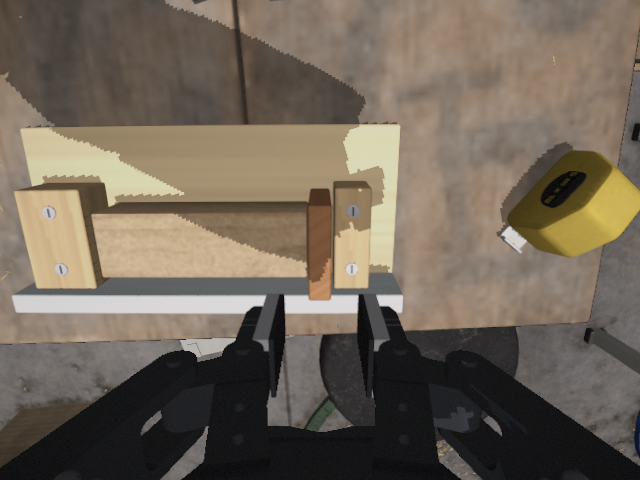

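The packer stands free and upright in the gap, at (319,245) between the block end and the narrow stop. Next I'll set the fingers 60 mm apart so both push on the block's near face and keep it square.

>>> {"fn": "jog_arm", "kwargs": {"increments": [[0.018,-0.025,0,0],[0.037,-0.051,0,0],[0.056,-0.078,0,0],[0.056,-0.078,0,0],[0.056,-0.078,0,0]], "fingers": 0.06}}

```text
clock: 9.35
tool_pos: [0.4636, 0.0782, 0.1391]
ee_rot: [0.151, 0.988, 0.0, -0.0]
ft_force: [0.1, 1.6, -0.2]
finger_gap: 0.0598
finger_force: 0.0
```

```bash
cat >> h.py <<'E'
def jd(x,y,z,o=(.5545,.0492)):
    c,s=np.cos(np.radians(-17.3)),np.sin(np.radians(-17.3)); x/=1000;y/=1000
    delta(o[0]+c*x-s*y,o[1]+s*x+c*y,z,72.7)
    st=bot.get_state(); d=st["tool_pos"][:2]-np.array(o); F=st["ft_force"]
    print("jig TCP",np.round(1000*np.array([c*d[0]+s*d[1],-s*d[0]+c*d[1]]),1),"Fjig",np.round([c*F[0]+s*F[1],-s*F[0]+c*F[1]],1))
E
python3 -c "
from h import *
jd(-95,.8,.016)"
```

```text
t 9.35 pos [0.4636 0.0782 0.1391] tooly 72.58 tilt [-0.  0. -1.] | shift [-5.000e-04  1.000e-04  1.231e-01] turn -0.12 F [ 0.1  1.6 -0.2] j [ 0.1   0.76 -0.6   1.96  0.71  0.64  0.31] gap 0.0598
jig TCP [-95.4   0.7] Fjig [-0.4  1.5]
```

>>> {"fn": "jog_arm", "kwargs": {"increments": [[0,0,0.04,-0.1],[0,0,0.08,-0.1],[0,0,0.11,-0.1],[0,0,0.122,-0.1],[0,0,0.122,-0.1]]}}

```text
clock: 9.85
tool_pos: [0.4632, 0.0792, 0.0155]
ee_rot: [0.15, 0.989, -0.0, -0.001]
ft_force: [-0.1, 1.7, 0.3]
finger_gap: 0.0598
finger_force: 0.0
```

>>> {"fn": "jog_arm", "kwargs": {"increments": [[-0.005,0,0,0],[-0.01,0,0,0],[-0.015,0,0,0],[-0.018,0,0,0],[-0.021,0,0,0]]}}

```text
clock: 10.35
tool_pos: [0.4841, 0.0719, 0.0176]
ee_rot: [0.151, 0.989, 0.0, 0.0]
ft_force: [0.2, 0.2, 0.7]
finger_gap: 0.0602
finger_force: 0.0
```

```bash
python3 -c "
from h import *
jd(-95,.8,.016)"; python3 g3.py w7
```

```text
t 10.35 pos [0.4841 0.0719 0.0176] tooly 72.66 tilt [ 0.  0. -1.] | shift [0.021  0.0001 0.0016] turn -0.04 F [0.2 0.2 0.7] j [-0.01  0.98 -0.37  1.96  0.95  0.38  0.13] gap 0.0602
jig TCP [-74.    0.7] Fjig [0.2 0.2]
t 10.4 pos [0.4844 0.0717 0.0175] tooly 72.66 tilt [ 0.001  0.    -1.   ] | shift [-0.0155  0.003  -0.0825] turn 89.96 F [-0.3 -0.5  0.5] j [-0.01  0.98 -0.37  1.96  0.95  0.38  0.13] gap 0.0599
block 9170 z 46.2 x [-71.7 -16.2] y [-67.6  72.2] rect [-45.2   4.4] [146.3  59.7] 89.81
nstop 2918 z 42.2 x [-74.6 -45.6] y [ 80.7 112.6] rect [-65.3 103.1] [41.3 24.2] 52.67
bstop 6078 z 42.2 x [-74.3 -13.1] y [-120.6  -77.3] rect [-42.5 -99. ] [45.  64.6] 89.77
fence 0
bed 62921 z 8.2 x [-113.   -58.5] y [-132.1  133.6] rect [-80.6   0.8] [270.4  66.3] 90.0
packer 417 z 69.8 x [-87.9 -55.1] y [55.  85.9] rect [-74.6  67.6] [36.5 19. ] 41.09
```

View pics/w7.png

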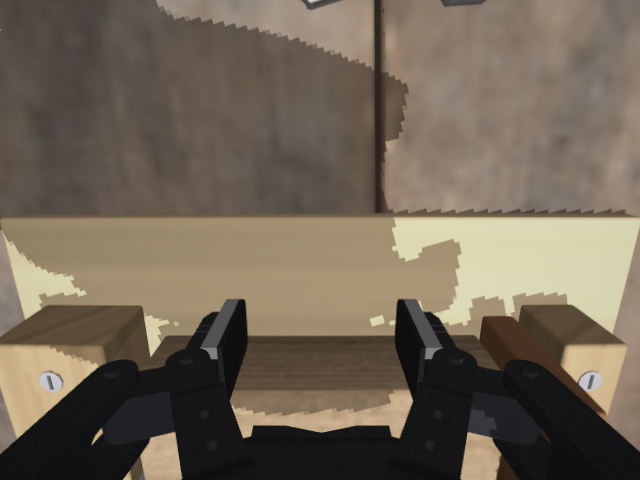

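The fingers, at (225,340) and (420,340), face the block's near side. I need to check how close the linkage on the right comes to the packer.

```bash
python3 - <<'E'
from g import *
J=jig(cloud(np.load("w7.npz")))
for nm,r in(("right finger/knuckle",(300,480,390,640)),):
    P=J[r[0]:r[1],r[2]:r[3]].reshape(-1,3)
    for a in range(48,130,6):
        q=P[(P[:,2]>=a)&(P[:,2]<a+6)]
        if len(q)>5: print(a,len(q),"x",np.percentile(q[:,0],[1,99]).round(),"y",np.percentile(q[:,1],[1,50,99]).round())
E
```

```text
48 924 x [-85. -21.] y [31. 37. 85.]
54 938 x [-85. -27.] y [31. 33. 86.]
60 663 x [-88. -55.] y [31. 44. 86.]
66 1477 x [-88. -67.] y [31. 46. 85.]
72 4146 x [-88. -63.] y [29. 49. 63.]
78 2843 x [-87. -62.] y [31. 55. 64.]
84 2493 x [-92. -63.] y [23. 53. 65.]
90 3190 x [-92. -73.] y [16. 53. 65.]
96 3778 x [-92. -76.] y [16. 54. 66.]
102 2668 x [-92. -83.] y [14. 25. 63.]
108 770 x [-94. -90.] y [13. 17. 25.]
```

>>> {"fn": "jog_arm", "kwargs": {"increments": [[-0.002,0,0,0],[-0.004,0,0,0],[-0.006,0,0,0],[-0.008,0,0,0],[-0.009,0,0,0]]}}

```text
clock: 10.9
tool_pos: [0.4923, 0.0694, 0.0173]
ee_rot: [0.15, 0.989, 0.0, -0.0]
ft_force: [-1.2, 0.8, 1.0]
finger_gap: 0.0602
finger_force: 0.4
```

>>> {"fn": "jog_arm", "kwargs": {"increments": [[-0.001,0,0,0],[-0.002,0,0,0],[-0.003,0,0,0],[-0.003,0,0,0]]}}

```text
clock: 11.3
tool_pos: [0.4952, 0.0685, 0.0173]
ee_rot: [0.151, 0.989, 0.0, 0.0]
ft_force: [-0.2, 0.0, -0.3]
finger_gap: 0.06
finger_force: 0.0
```

```bash
python3 -c "
from h import *
jd(-60,.8,.016)"
```

```text
t 11.3 pos [0.4952 0.0685 0.0173] tooly 72.69 tilt [ 0.  0. -1.] | shift [-0.0024 -0.      0.0013] turn -0.01 F [-0.2  0.  -0.3] j [ 0.02  0.99 -0.4   1.92  0.93  0.42  0.18] gap 0.06
jig TCP [-62.4   0.8] Fjig [-0.1 -0. ]
```

>>> {"fn": "jog_arm", "kwargs": {"increments": [[-0.0005,0,0,0],[-0.001,0,0,0],[-0.0015,0,0,0],[-0.002,0,0,0],[-0.002,0,0,0]]}}

```text
clock: 11.8
tool_pos: [0.4971, 0.0679, 0.0173]
ee_rot: [0.15, 0.989, 0.0, 0.0]
ft_force: [-0.3, 0.2, -0.6]
finger_gap: 0.06
finger_force: 0.0
```

>>> {"fn": "jog_arm", "kwargs": {"increments": [[-0.0005,0,0,0],[-0.001,0,0,0],[-0.001,0,0,0]]}}

```text
clock: 12.1
tool_pos: [0.498, 0.0676, 0.0173]
ee_rot: [0.15, 0.989, 0.0, 0.0]
ft_force: [0.8, 0.6, -1.3]
finger_gap: 0.0601
finger_force: 0.0
```

```bash
python3 -c "
from h import *
jd(-60,.8,.016)"
```

```text
t 12.1 pos [0.498  0.0676 0.0173] tooly 72.69 tilt [ 0.  0. -1.] | shift [ 0.0006 -0.      0.0013] turn -0.01 F [ 0.8  0.6 -1.3] j [ 0.02  0.99 -0.41  1.91  0.92  0.43  0.19] gap 0.0601
jig TCP [-59.4   0.8] Fjig [0.6 0.8]
```

>>> {"fn": "jog_arm", "kwargs": {"increments": [[-0.0005,0,0,0],[-0.001,0,0,0],[-0.0015,0,0,0],[-0.0015,0,0,0]]}}

```text
clock: 12.5
tool_pos: [0.4983, 0.0676, 0.0173]
ee_rot: [0.15, 0.989, -0.0, -0.001]
ft_force: [-9.7, 2.1, 5.5]
finger_gap: 0.0601
finger_force: 5.0
```

```bash
python3 - <<'E'
from g import *
jd(-60,.8,.016)
f=viewer.grab_frame("top"); np.savez("t8.npz",**f)
ana("t8.npz",(66,74))
f=viewer.grab_frame("scene"); np.savez("s8.npz",**f); cv2.imwrite("pics/s8.png",cv2.resize(f["pixels"][170:270,240:430],None,fx=4,fy=4,interpolation=cv2.INTER_CUBIC))
ana("s8.npz",(66,74))
E
```

```text
t 12.5 pos [0.4983 0.0676 0.0173] tooly 72.73 tilt [-0.002  0.    -1.   ] | shift [ 0.0009 -0.      0.0013] turn 0.03 F [-9.7  2.1  5.5] j [ 0.02  1.   -0.41  1.91  0.92  0.44  0.19] gap 0.0601
jig TCP [-59.1   0.8] Fjig [-9.9 -0.9]
block 101 z 47.1 x [-59.8  -4.4] y [55.2 72.6] rect [-33.4  63.6] [16.3 58.7] 88.2
nstop 387 z 43.0 x [-70.9  -2.5] y [ 89.1 113. ] rect [-36.5 100.8] [69.9 28.3] 4.69
bstop 0
fence 308 z 51.2 x [-7.7 14. ] y [ 51.9 134. ] rect [ 2.4 92.9] [83.2 23.6] 88.99
bed 1964 z 9.0 x [-110.1   -1.4] y [-131.   135.7] rect [-55.    0.9] [270.8 110.6] 89.99
packer 289 z 71.2 x [-66.1  -6.7] y [72.5 86.3] rect [-36.3  79.5] [59.8 14. ] 0.01
block 394 z 46.4 x [-71.9  -4.2] y [-66.   76.4] rect [-38.5   4.5] [146.6  68.7] 89.88
nstop 358 z 42.2 x [-77.1  -2.6] y [ 81.9 121.8] rect [-40.  102.2] [75.4 41. ] 0.53
bstop 370 z 42.1 x [-76.9  -3. ] y [-125.2  -77.4] rect [ -39.3 -101.7] [47.2 78.8] 83.11
fence 217 z 50.2 x [-7.9  8.7] y [-133.5  134.2] rect [ 0.1 -0.1] [269.  17.] 89.96
bed 2140 z 8.3 x [-115.9   -4.3] y [-132.7  134.4] rect [-77.7   5.4] [287.1 112.8] 78.06
packer 208 z 69.9 x [-73.7 -12.1] y [55.7 86.1] rect [-45.2  78.4] [68.2 28.8] 17.04
```

View pics/s8.png

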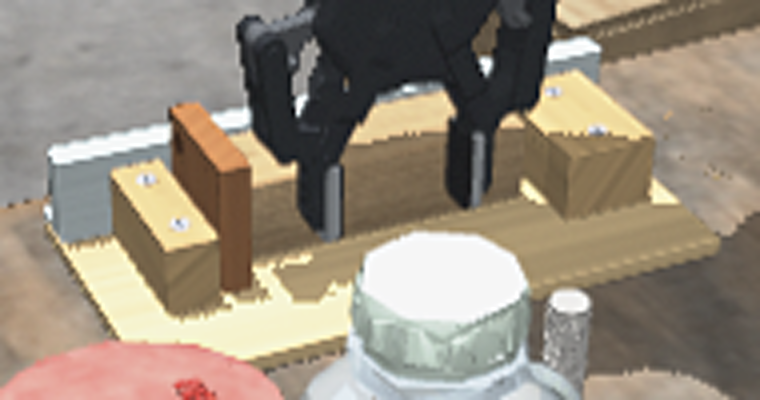

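The scene view shows the packer upright in the gap at (210,190) and both fingers on the block, which has stalled at the flush position with 10 N. I'll press harder.

>>> {"fn": "jog_arm", "kwargs": {"increments": [[-0.0005,0,0,0],[-0.001,0,0,0],[-0.0015,0,0,0],[-0.0015,0,0,0],[-0.0015,0,0,0]]}}

```text
clock: 13.1
tool_pos: [0.4983, 0.0675, 0.0172]
ee_rot: [0.15, 0.989, -0.0, -0.002]
ft_force: [-20.6, 4.9, 13.9]
finger_gap: 0.0599
finger_force: 10.9
```

>>> {"fn": "jog_arm", "kwargs": {"increments": [[0,0,0,0],[0,0,0,0],[0,0,0,0]]}}

```text
clock: 13.4
tool_pos: [0.4983, 0.0675, 0.0172]
ee_rot: [0.15, 0.989, -0.0, -0.002]
ft_force: [-20.7, 5.9, 13.4]
finger_gap: 0.0601
finger_force: 10.9
```

```bash
python3 - <<'E'
from g import *
jd(-60,.8,.016)
print(bot.get_state()["torque"])
f=viewer.grab_frame("wrist"); np.savez("w9.npz",**f)
J=jig(cloud(f)); x,y,z=[J[...,i] for i in range(3)]
# block near face & top near edge, both sides of fingers
for a,b in((-68,-58),(-24,-10),(-10,10),(10,24),(58,68)):
    P=J[(y>a)&(y<b)&(z>15)&(z<42)&(x>-62)&(x<-38)]; print(a,b,len(P),np.median(P[:,0]).round(2) if len(P) else "")
f=viewer.grab_frame("top"); np.savez("t9.npz",**f); ana("t9.npz",(66,74))
E
```

```text
t 13.4 pos [0.4983 0.0675 0.0172] tooly 72.77 tilt [-0.004  0.    -1.   ] | shift [0.0009 0.     0.0012] turn 0.07 F [-20.7   5.9  13.4] j [ 0.03  1.   -0.42  1.91  0.91  0.44  0.2 ] gap 0.0601
jig TCP [-59.1   0.8] Fjig [-21.5  -0.5]
[ 1.06233508  4.09605815 -0.18498478]
-68 -58 829 -47.98
-24 -10 1409 -48.2
-10 10 1970 -48.19
10 24 1401 -48.22
58 68 743 -48.11
block 98 z 47.3 x [-61.5  -4.2] y [55.4 74.9] rect [-34.9  67.3] [14.6 63.9] 80.97
nstop 395 z 43.0 x [-71.2  -2.8] y [ 89.2 113.1] rect [-36.8 101.1] [69.1 24.1] 0.16
bstop 0
fence 315 z 51.1 x [-7.6 13.9] y [ 52.5 134.1] rect [ 3.8 93.4] [82.5 22.4] 86.89
bed 2003 z 9.0 x [-110.2   -2.2] y [-131.5  135.7] rect [-55.    0.9] [270.9 110.7] 89.99
packer 291 z 71.1 x [-65.9  -6.5] y [72.5 86.4] rect [-36.3  79.5] [60.1 14. ] 0.01
```

```bash
python3 -c "
from h import *
print(bot.sign_off())"
```

```text
the job is handed in; nothing more can be done
None
```

The packer stands upright and released in the gap beside the narrow stop, and the block is square and flush against the fence; I handed the job in at 13.4 s with the arm still pressing it there at about 21 N.

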